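# Sort out the rough sweet presses by feel

## Task

The three stone hand presses on the steel plate look alike, but they differ underneath: polished or rough. Tell them apart by how they drag when slid over the plate, then move every rough one into the white tray, set down gently and lying flat on its floor, and leave the polished ones lying on the plate. Keep the black tray empty and do not push the bowl, sweets, jiggers and other things about.

Things in the scene. Friction and masses are not known exactly. Their poses are not given: they have to be found in the camera images.
- press_a: hand press, one of three exactly alike to the eye: white stone block 100 x 65 x 40 mm; on top, centred and parallel, a pale wooden grip bar 80 long, 24 wide, 36 tall (top 76 mm above the underside). 0.74 to 0.92 kg. Origin: centre of the underside; x along the bar, y across it, z up. Underside polished or rough: it cannot be seen, and name and place do not tell it
- press_b: hand press, one of three exactly alike to the eye: white stone block 100 x 65 x 40 mm; on top, centred and parallel, a pale wooden grip bar 80 long, 24 wide, 36 tall (top 76 mm above the underside). 0.74 to 0.92 kg. Origin: centre of the underside; x along the bar, y across it, z up. Underside polished or rough: it cannot be seen, and name and place do not tell it
- press_c: hand press, one of three exactly alike to the eye: white stone block 100 x 65 x 40 mm; on top, centred and parallel, a pale wooden grip bar 80 long, 24 wide, 36 tall (top 76 mm above the underside). 0.74 to 0.92 kg. Origin: centre of the underside; x along the bar, y across it, z up. Underside polished or rough: it cannot be seen, and name and place do not tell it
- tray_white: shallow white plastic tray, for the rough presses; fixed, open; outside 260 (x) x 135 (y) x 24 mm tall, walls 4 mm and floor 5 mm thick; room for three presses lying crosswise. Origin: centre of its underside, x along its long side. One tray stands left and one right of the steel plate, either way round
- tray_black: shallow black plastic tray, kept for finished sweets: put no press in it; fixed, open; outside 260 (x) x 135 (y) x 24 mm tall, walls 4 mm and floor 5 mm thick. Origin: centre of its underside, x along its long side. One tray stands left and one right of the steel plate, either way round
- plate: dark steel plate 300 (x) x 380 (y) x 18 mm, fixed, level; the presses start on it side by side, about 118 mm apart in y. Origin: centre of its underside; its top is 18 mm up. A press slid over it under its own weight drags with under 0.7 N if polished, 6 to 10.5 N if rough (it tips if pushed above 40 mm); how many are rough is not told
- sweets: bystander: black box 150 x 150 mm with four round sweets, 42 mm tall; origin at the centre of its underside; leave it alone
- bowl: bystander: shallow steel bowl, 140 mm across, 60 mm tall; origin at the centre of its underside; leave it alone
- jigger_1: bystander: steel measuring jigger, 44 mm across, 90 mm tall; origin at the centre of its underside; leave it alone
- jigger_2: bystander: steel measuring jigger, 44 mm across, 90 mm tall; origin at the centre of its underside; leave it alone
- spray: bystander: clear bottle with blue cap, 72 mm across, 160 mm tall; origin at the centre of its underside; leave it alone
- modeller: bystander: white plastic modelling spatula, 170 mm long, lying flat outside the right-hand tray; origin at its middle; leave it alone
- cutter_tin: bystander: round aluminium tin of small cutters, 110 mm across, 41 mm tall; origin at the centre of its underside; leave it alone
Not all that is in view belongs to the job. What is shaped like the press_a but blue is not meant.

How it is judged:
By the outcome, as a careful person would: the job done as asked, in the order asked, and still so for the second after the job is handed in, with the robot touching nothing.
It also fails if it takes over 58 s, if anything falls off the work surface, if the arm or the gripper's body presses on something with over 40 N, if the wrist force passes 120 N, or if a joint passes its speed limit or range.

## Robot

A 6-joint arm with a two-finger parallel gripper is mounted at the origin on the work surface. World frame = base frame: x ahead of the robot, y to its left, z up, the work surface at z = 0. Lengths are in mm, angles in degrees, forces in N, time in s.
With the tool pointing down it reaches from about 350 to 850 mm from the base axis. Payload 8.1 kg.
Tool frame: the origin (TCP) lies at the very end of the fingers, on their centre line; the grasp point (between the pads) lies 19 mm behind it (r.grasp_offset is the distance from the TCP to the grasp point, in mm); z points along the fingers, y is the line along which they close (so a half turn about z gives the same grasp; the last joint's range is limited). The gripper opens to 85 mm and grips with 20 to 120 N. Pads are 22 mm wide; open, the fingers measure 114 mm over their backs; the gripper's body (76 mm by 85 mm) begins 54 mm behind the grasp point. The pads swing forward as they close: fully open they stand 13 mm farther back than shut.
Start: joints at [-68.319, 7.471, 85.268, -0, 87.261, -4.893], TCP at [268.43, -536.61, 203.692] pointing down, gripper open.
Joint ranges: [-169.43, 169.43], [-51.17, 129.36], [1.28, 143.12], [-76.62, 256.62], [0, 156.53], [-152.29, 152.29]. Speed limits (degrees/s): [136.94, 136.94, 159.86, 180, 180, 180].

## Interface

Orientations are given as [roll, pitch, yaw] about the fixed x, y, z axes, in that order (R = Rz(yaw) Ry(pitch) Rx(roll)).
In Python, from bench import r gives the robot as it stands.
- The arm moves only by the tool carry_out, never from a script. Its argument "commands" is a list of rows, each an object with "jaw": the finger opening in m, from 0 to 0.0854; "translation": the shift along the tool's x, y, z in m, a list of three; "spin": the turn about the tool's z in rad. A call has exactly 8 rows; each row shifts and turns the commanded pose from where the row before left it, along the tool's axes as they then stand; what a row does not reach is not made up. A row lasts 1/12 s, in which the tool goes at most 41.7 mm and 7.16 degrees, less where a joint would pass 70% of its speed; a pose out of reach is approached as far as the arm can. A call is refused whole if a number of a shift passes 0.0417 or a number of a turn 0.125, either way. A call with a gripper value outside its range is refused whole. The fingers move at their own pace and stop on an object; "squeeze" is the grip in N (left out, the last holds). Time passes only in rows, so rows that do not move let the fingers close, or fill a call up. It gives the time, the measured TCP pose, the force, the opening and the grip force at its end, in the units of the state.
- r.sense(): the state, without advancing time (a new reading comes with each control period).
- r.snapshot(name): name is "scene" or "top" or "wrist"; returns a dict with "pixels" (420x560x3 uint8, blue, green, red), "K" (3x3 intrinsics, pixels), "dist_coeffs" ([k1, k2, p1, p2, k3] as OpenCV has them; the pictures are not rectified), "extrinsics" (4x4, takes a point from camera to world coordinates). Camera axes: x right, y down, z forward; pixel columns grow to the right and rows downward; lengths in mm; the calibration is good to about 2 mm. A picture is of the moment at which its call begins. There is no depth.
- r.hand_in(): hands the job in; it is judged then, once.
Trained networks look in a picture, given as the dict that the camera call returned (one of the last four; its "shot" number tells which), for a name from the list of things; names that differ only in an ending like _2 or _b are one class to them, and where a whole thing is asked for, a point or a joint stands for the part that bears it (a point fixed in the world has none). Each returns a list of dicts, best first, with "score" (0 to 1); they miss things now and then, are a little off and sometimes report something else, mostly with a low value. They report only what shows in the picture. A call takes as long as a camera call. They do not tell look-alikes from the thing itself.
- r.spot_in(picture, target): "xy" ([column, row] in pixels, amid what is visible of it).
- r.regions_of(picture, target): "pixels" (420x560 bool, what is visible of it) and "xy" ([column, row] in pixels, amid what is visible of it).
- r.landmark_of(picture, target): "xy" ([column, row] in pixels: a listed point, or the origin of a listed thing).
The state is a dict: "time": time; "joint_pos": joint angles; "qd": joint speeds; "joint_efforts": joint torques, N m; "tool_pos": TCP position; "tcp_rot": TCP orientation; "ft_force": force on the tool from outside, world axes, zero at the start; "wrist_torque": the same for the moment, N m; "finger_gap": finger opening in mm; "grip_force": force on a finger pad.
Only numpy, scipy, OpenCV 4.12 (cv2) and the standard library are available. Lean on these libraries where they do the work, as an engineer would, in place of code of your own. Each camera call takes 0.05 s, during which the arm holds its last target. There are 200 camera calls.

## Working session

There is one attempt and no reset: what is moved stays moved. The work goes in short steps, Python scripts to look and compute and a tool call to move; the robot and the scene stay as the last step left them, time stands still between calls to the robot, and variables do not carry over. Pictures are saved under pics/ and viewed, at most 10 in all, crops included, and the job is handed in when it is done.

Besides the shell and the picture viewer there is one more tool, called after "Emit:" by a JSON object that holds its "api" and its "payload". carry_out: Moves the arm, as the interface text tells. Its arguments: {"type":"object","properties":{"commands":{"type":"array","items":{"type":"object","properties":{"jaw":{"type":"number"},"translation":{"type":"array","items":{"type":"number"}},"spin":{"type":"number"}}}},"squeeze":{"type":"number"}},"required":["commands"]}

```bash
mkdir -p pics
cat > h.py <<'E'
from bench import r
import numpy as np, cv2
def toworld(p,xy,z):
    K=np.array(p["K"]);d=np.array(p["dist_coeffs"]);T=np.array(p["extrinsics"])
    u=cv2.undistortPoints(np.array([[xy]],float),K,d)[0,0]
    v=T[:3,:3]@[u[0],u[1],1];o=T[:3,3]
    return (o+v*(z-o[2])/v[2])[:2].round(1)
E
python3 - <<'E'
from h import *
s=r.sense();print({k:np.round(v,2) for k,v in s.items()})
for n in ("top","scene"):
    p=r.snapshot(n);cv2.imwrite(f"pics/{n}0.png",p["pixels"])
    for t,z in (("press_a",0),("tray_white",0),("tray_black",0),("plate",0),("bowl",0),("jigger_1",0),("spray",0),("sweets",0),("cutter_tin",0),("modeller",0)):
        if t=="press_a": z=18
        for f in (r.landmark_of,):
            for d in f(p,t)[:5]: print(n,t,np.round(d["xy"]),round(d["score"],2),toworld(p,d["xy"],z))
E
```

```text
{'time': np.float64(0.0), 'joint_pos': array([-68.32,   7.52,  85.33,  -0.  ,  87.26,  -4.89]), 'qd': array([-0.05, -0.02, -0.08,  0.02, -0.03,  0.05]), 'joint_efforts': array([-0.000e+00, -5.694e+01, -5.006e+01, -0.000e+00,  1.000e-02,
       -0.000e+00]), 'tool_pos': array([ 268.21, -536.06,  202.63]), 'tcp_rot': array([-1.799e+02, -1.000e-02,  2.658e+01]), 'ft_force': array([ 1.19,  0.03, -0.65]), 'wrist_torque': array([ 0.02, -0.01, -0.05]), 'grip_force': np.float64(0.0), 'finger_gap': np.float64(85.41)}
top press_a [293. 183.] 0.87 [ 561.8 -108. ]
top press_a [209. 176.] 0.74 [576.3 117.7]
top press_a [132. 320.] 0.73 [190.3 306.6]
top press_a [252. 192.] 0.58 [533.7   2.1]
top tray_white [366. 204.] 0.83 [ 512.3 -305.9]
top tray_black [131. 193.] 0.86 [525.2 331.7]
top plate [250. 184.] 0.76 [558.9   9. ]
top bowl [298. 100.] 0.65 [ 792.1 -117.5]
top jigger_1 [178. 107.] 0.81 [765.7 213.5]
top jigger_1 [167. 270.] 0.67 [320.7 226.6]
top spray [342. 111.] 0.68 [ 764.5 -238.7]
top sweets [218.  95.] 0.6 [801.6 104.4]
top cutter_tin [352. 274.] 0.72 [ 321.6 -271.8]
top modeller [416. 207.] 0.91 [ 505.7 -440.3]
scene press_a [342. 134.] 0.94 [210.  301.8]
scene press_a [280. 241.] 0.74 [ 553.9 -119. ]
scene press_a [318. 219.] 0.73 [529.   16.1]
scene press_a [361. 219.] 0.63 [583.9 127.1]
scene tray_white [211. 257.] 0.69 [ 506.8 -302.7]
scene tray_black [401. 188.] 0.61 [514.3 328.7]
scene plate [318. 233.] 0.74 [560.8  -0.6]
scene bowl [199. 209.] 0.67 [ 318.2 -269.2]
scene bowl [329. 311.] 0.56 [ 792.5 -108.4]
scene jigger_1 [423. 250.] 0.96 [745.9 222.2]
scene jigger_1 [337. 163.] 0.52 [320.9 212.5]
scene spray [271. 321.] 0.64 [ 753.  -245.1]
scene sweets [403. 282.] 0.62 [805.5 107.7]
scene cutter_tin [201. 210.] 0.81 [ 325.1 -264.8]
scene modeller [158. 276.] 0.78 [ 505.3 -446.9]
```

```bash
ls pics
```

```text
scene0.png
top0.png
```

View pics/top0.png

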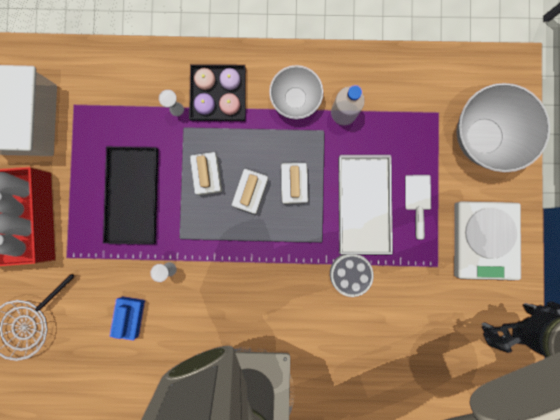

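View pics/scene0.png

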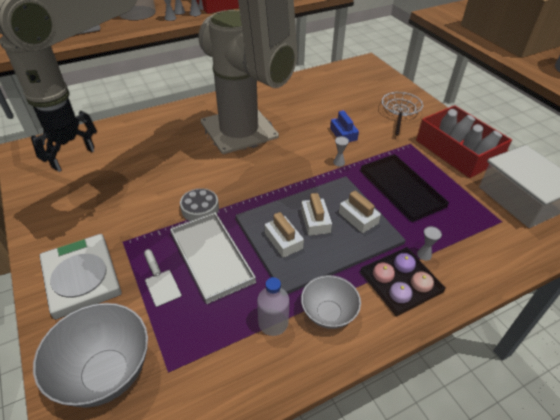

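The three white presses sit at top-view pixels (205,173), (250,190) and (294,183). The blue look-alike at (127,318) is excluded because of its colour. The white tray is on the right at (366,204) and the black one on the left at (131,195). Next I'll measure the bars and confirm with a crop.

```bash
cat >> h.py <<'E'
def bars(p,z=94,box=(165,150,345,225)):
    im=p["pixels"];x0,y0,x1,y1=box
    S=4;c=cv2.resize(im[y0:y1,x0:x1],None,fx=S,fy=S,interpolation=cv2.INTER_CUBIC).astype(int)
    m=((c[...,2]-c[...,0]>45)&(c[...,2]>140)).astype(np.uint8)
    out=[]
    for k in cv2.findContours(m,cv2.RETR_EXTERNAL,cv2.CHAIN_APPROX_NONE)[0]:
        if cv2.contourArea(k)<60*S*S: continue
        W=np.array([toworld(p,[(q[0]+.5)/S-.5+x0,(q[1]+.5)/S-.5+y0],z) for q in k[:,0]],np.float32)
        (cx,cy),(w,h),a=cv2.minAreaRect(W)
        if w<h: a+=90
        out.append((round(cx,1),round(cy,1),round(max(w,h)),round(min(w,h)),round((a+90)%180-90,1)))
    return out
def go(x,y,z,yaw):
    "tool-frame shift (m, at present yaw) and spin (rad) to target"
    s=r.sense();p=s["tool_pos"];w=np.radians(s["tcp_rot"][2]);d=np.array([x,y,z])-p
    c,n=np.cos(w),np.sin(w)
    print("pos",np.round(p,1),"rot",np.round(s["tcp_rot"],1),"F",np.round(s["ft_force"],1),"gap",round(float(s["finger_gap"]),1),"t",s["time"])
    print("shift",np.round([(c*d[0]+n*d[1])/1e3,(n*d[0]-c*d[1])/1e3,-d[2]/1e3],4),"spin",round(float(w-np.radians(yaw)),3))
E
python3 - <<'E'
from h import *
p=r.snapshot("top");print(bars(p))
cv2.imwrite("pics/crop.png",cv2.resize(p["pixels"][145:230,160:400],None,fx=3.3,fy=3.3))
for t in("tray_white",):
  m=r.regions_of(p,t)[0]["pixels"].astype(np.uint8)
  k=max(cv2.findContours(m,0,1)[0],key=cv2.contourArea)
  print(cv2.minAreaRect(np.array([toworld(p,q,24) for q in k[:,0].astype(float)],np.float32)))
m=[d for d in r.regions_of(p,"press_a")]
for d in m: print(d["xy"],d["score"],toworld(p,d["xy"],58))
go(562,-108,160,0)
E
```

```text
[(533.5, 5.0, 77, 22, -17.5), (557.4, -108.3, 77, 21, 3.1), (577.0, 120.8, 78, 22, 9.3)]
((509.12396240234375, -298.763916015625), (262.4615478515625, 143.11337280273438), 1.0000704526901245)
[127.6, 318.6] 0.95 [202.4 304.5]
[291.7, 184.6] 0.76 [ 552.6 -102.6]
[250.9, 191.0] 0.73 [533.6   1.7]
[206.7, 174.4] 0.56 [573.7 116.6]
pos [ 268.4 -536.6  203.7] rot [180.   -0.   26.6] F [0.1 0.3 0.8] gap 85.4 t 1.25
shift [ 0.4543 -0.252   0.0437] spin 0.464
```

View pics/crop.png

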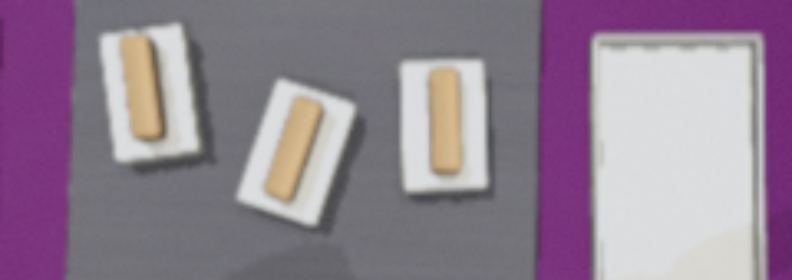

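The crop confirms three white blocks with pale wooden bars, at top-view pixels of about (203,171), (249,190) and (294,183). I'll start with the right-hand one.

Emit:
{"api": "carry_out", "payload": {"commands": [{"jaw":0.06,"translation":[0.035,-0.0195,0]},{"jaw":0.06,"translation":[0.035,-0.0195,0]},{"jaw":0.06,"translation":[0.035,-0.0195,0]},{"jaw":0.06,"translation":[0.035,-0.0195,0]},{"jaw":0.06,"translation":[0.035,-0.0195,0]},{"jaw":0.06,"translation":[0.035,-0.0195,0]},{"jaw":0.06,"translation":[0.035,-0.0195,0]},{"jaw":0.06,"translation":[0.035,-0.0195,0]}], "squeeze": 80}}

```text
invalid input
```

```bash
python3 -c "
from h import *
go(557.5,-108,160,2.5)"
```

```text
pos [ 268.4 -536.6  203.7] rot [180.   -0.   26.6] F [0.1 0.3 0.8] gap 85.4 t 1.25
shift [ 0.4503 -0.254   0.0437] spin 0.42
```

Emit:
{"api": "carry_out", "payload": {"commands": [{"jaw":0.06,"translation":[0.035,-0.0195,0],"spin":0},{"jaw":0.06,"translation":[0.035,-0.0195,0],"spin":0},{"jaw":0.06,"translation":[0.035,-0.0195,0],"spin":0},{"jaw":0.06,"translation":[0.035,-0.0195,0],"spin":0},{"jaw":0.06,"translation":[0.035,-0.0195,0],"spin":0},{"jaw":0.06,"translation":[0.035,-0.0195,0],"spin":0},{"jaw":0.06,"translation":[0.035,-0.0195,0],"spin":0},{"jaw":0.06,"translation":[0.035,-0.0195,0],"spin":0}], "squeeze": 80}}

```text
time: 1.92
tool_pos: [449.9, -270.1, 204.0]
tcp_rot: [180.0, -0.0, 26.6]
ft_force: [0.6, -2.1, -0.4]
finger_gap: 60.1
grip_force: 0.0
```

```bash
python3 -c "
from h import *
go(557.5,-108,160,2.5)"
```

```text
pos [ 449.9 -270.1  204. ] rot [180.   -0.   26.6] F [ 0.6 -2.1 -0.4] gap 60.1 t 1.9167
shift [ 0.1688 -0.0969  0.044 ] spin 0.42
```

Emit:
{"api": "carry_out", "payload": {"commands": [{"jaw":0.06,"translation":[0.028,-0.016,0.007],"spin":0},{"jaw":0.06,"translation":[0.028,-0.016,0.007],"spin":0},{"jaw":0.06,"translation":[0.028,-0.016,0.007],"spin":0},{"jaw":0.06,"translation":[0.028,-0.016,0.007],"spin":0},{"jaw":0.06,"translation":[0.028,-0.016,0.007],"spin":0},{"jaw":0.06,"translation":[0.0285,-0.0165,0.007],"spin":0.1},{"jaw":0.06,"translation":[0,0,0],"spin":0.11},{"jaw":0.06,"translation":[0,0,0],"spin":0.11}]}}

```text
time: 2.58
tool_pos: [557.0, -108.0, 160.8]
tcp_rot: [-180.0, 0.1, 8.1]
ft_force: [-0.2, 0.0, 0.2]
finger_gap: 59.8
grip_force: 0.0
```

```bash
python3 -c "
from h import *
go(557.5,-108,63,2.5)
p=r.snapshot('wrist');cv2.imwrite('pics/w0.png',p['pixels']);print(bars(p,94,(0,0,560,420)))"
```

```text
pos [ 557.  -108.   160.8] rot [-1.8e+02  1.0e-01  8.1e+00] F [-0.2  0.   0.2] gap 59.8 t 2.5833
shift [0.0005 0.0001 0.0978] spin 0.098
[(412.2, -270.2, 36, 14, 45.7), (380.9, 3.2, 43, 35, -78.7), (388.8, 48.3, 24, 6, -31.6), (417.9, -69.2, 13, 11, 0.0), (416.4, 91.0, 36, 17, -44.8), (534.5, 4.4, 78, 22, -17.5), (566.0, -108.2, 62, 22, 3.4)]
```

View pics/w0.png

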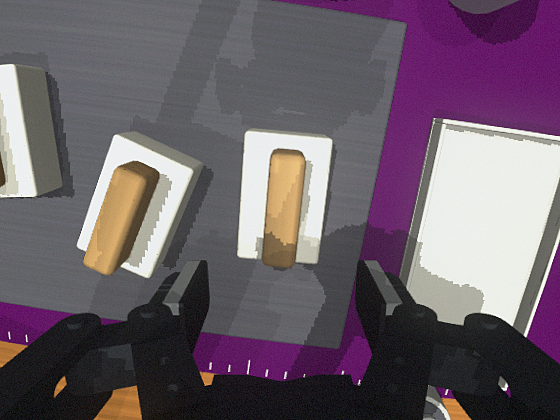

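The wrist view shows the right-hand bar centred at about (285,208), square between the fingers, and the middle bar at (122,218). Both agree with the top view, so I'll descend and grip.

Emit:
{"api": "carry_out", "payload": {"commands": [{"jaw":0.06,"translation":[0,0,0.02],"spin":0.04},{"jaw":0.06,"translation":[0,0,0.025],"spin":0.045},{"jaw":0.06,"translation":[0,0,0.025],"spin":0},{"jaw":0.06,"translation":[0,0,0.018],"spin":0},{"jaw":0.06,"translation":[0,0,0.008],"spin":0},{"jaw":0.02,"translation":[0,0,0],"spin":0},{"jaw":0.01,"translation":[0,0,0],"spin":0},{"jaw":0.01,"translation":[0,0,0],"spin":0}], "squeeze": 80}}

```text
time: 3.3
tool_pos: [557.8, -110.6, 67.5]
tcp_rot: [180.0, -0.1, 3.4]
ft_force: [0.7, 0.7, 0.8]
finger_gap: 23.9
grip_force: 0.0
```

Emit:
{"api": "carry_out", "payload": {"commands": [{"jaw":0.01,"translation":[0,0,0],"spin":0},{"jaw":0.01,"translation":[0,0,0],"spin":0},{"jaw":0.01,"translation":[0,0,0],"spin":0},{"jaw":0.01,"translation":[0.003,0,0],"spin":0},{"jaw":0.01,"translation":[0.003,0,0],"spin":0},{"jaw":0.01,"translation":[0.003,0,0],"spin":0},{"jaw":0.01,"translation":[0.003,0,0],"spin":0},{"jaw":0.01,"translation":[0.003,0,0],"spin":0}]}}

```text
time: 3.97
tool_pos: [570.2, -110.3, 72.8]
tcp_rot: [179.9, 0.2, 3.4]
ft_force: [-40.1, 4.7, 71.0]
finger_gap: 10.1
grip_force: 32.1
```

```bash
python3 -c "
from h import *
go(557.5,-108,63,2.5)
p=r.snapshot('scene');q=r.snapshot('wrist')
cv2.imwrite('pics/s1.png',np.hstack([cv2.resize(p['pixels'][150:300,220:400],(480,400)),cv2.resize(q['pixels'],(320,240))[:,:].repeat(1,0) if 0 else cv2.copyMakeBorder(cv2.resize(q['pixels'],(320,240)),0,160,0,0,0)]))"
```

```text
pos [ 570.2 -110.3   72.8] rot [179.9   0.2   3.4] F [-40.1   4.7  71. ] gap 10.1 t 3.9667
shift [-0.0125 -0.003   0.0098] spin 0.015
```

View pics/s1.png

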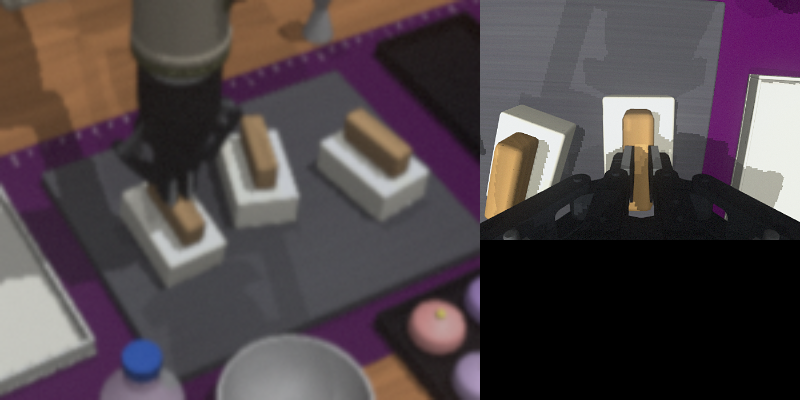

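```bash
python3 -c "
from h import *
from scipy.spatial.transform import Rotation as R
s=r.sense();p=r.snapshot('wrist');E=np.array(p['extrinsics'])
T=np.eye(4);T[:3,:3]=R.from_euler('xyz',s['tcp_rot'],degrees=True).as_matrix();T[:3,3]=s['tool_pos']
C=np.linalg.inv(T)@E;print(C.round(2))
pts=np.array([[0,y,z,1] for y in(-30,-5,0,5,30) for z in (0,-13,-19,-30)]).T
X=(np.linalg.inv(C)@pts)[:3]
uv=cv2.projectPoints(X.T.copy(),np.zeros(3),np.zeros(3),np.array(p['K']),np.array(p['dist_coeffs']))[0][:,0]
for a,b in zip(pts.T,uv): print(a[:3],b.round())
q=r.snapshot('top');print(bars(q))
cv2.imwrite('pics/w1.png',cv2.resize(p['pixels'][150:420,180:380],(740,600)[0:2] if 0 else (444,600)))
print(s['joint_pos'],s['wrist_torque'])
"
```

```text
[[   0.     -0.96   -0.27   67.96]
 [   1.      0.      0.      0.29]
 [  -0.     -0.27    0.96 -170.11]
 [   0.      0.      0.      1.  ]]
[  0 -30   0] [220. 252.]
[  0 -30 -13] [215. 262.]
[  0 -30 -19] [213. 268.]
[  0 -30 -30] [208. 279.]
[ 0 -5  0] [271. 252.]
[  0  -5 -13] [270. 263.]
[  0  -5 -19] [270. 268.]
[  0  -5 -30] [269. 279.]
[0 0 0] [281. 252.]
[  0   0 -13] [281. 263.]
[  0   0 -19] [281. 268.]
[  0   0 -30] [281. 279.]
[0 5 0] [291. 252.]
[  0   5 -13] [292. 263.]
[  0   5 -19] [292. 268.]
[  0   5 -30] [293. 279.]
[ 0 30  0] [342. 252.]
[  0  30 -13] [347. 262.]
[  0  30 -19] [349. 268.]
[  0  30 -30] [354. 279.]
[(577.3, 121.0, 78, 21, 9.3)]
[-1.58800773e+01  1.05502921e+01  9.61466790e+01 -3.41173447e-02
  7.30109612e+01  7.07575685e+01] [-0.02624802 -0.02017505  0.04222911]
```

View pics/w1.png

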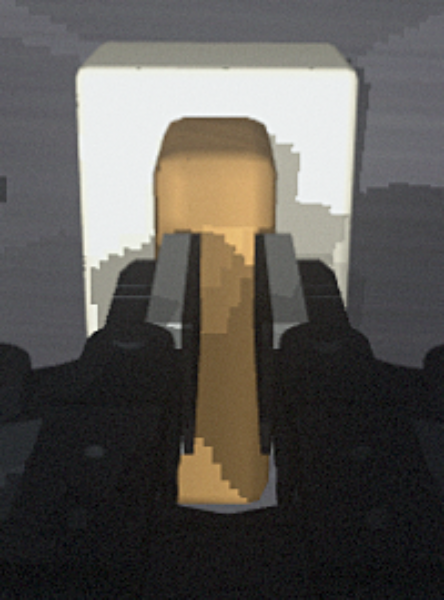

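The pads have closed to 10 mm on a 24 mm bar with 71 N upward, so this is not a sound grip. I'll open and rise to relieve it.

Emit:
{"api": "carry_out", "payload": {"commands": [{"jaw":0.03,"translation":[-0.004,0,-0.003],"spin":0},{"jaw":0.04,"translation":[-0.004,0,-0.003],"spin":0},{"jaw":0.05,"translation":[-0.003,0,-0.003],"spin":0},{"jaw":0.06,"translation":[0,0,0],"spin":0},{"jaw":0.06,"translation":[0,0,0],"spin":0},{"jaw":0.06,"translation":[0,0,0],"spin":0},{"jaw":0.06,"translation":[0,0,0],"spin":0},{"jaw":0.06,"translation":[0,0,0],"spin":0}]}}

```text
time: 4.83
tool_pos: [560.6, -109.9, 74.5]
tcp_rot: [-180.0, 0.0, 3.4]
ft_force: [-0.4, 0.8, 0.3]
finger_gap: 59.9
grip_force: 0.0
```

```bash
python3 -c "
from h import *
go(557.5,-108,75,2.5)
p=r.snapshot('wrist');print(bars(p,94,(0,0,560,420)))
cv2.imwrite('pics/w2.png',cv2.resize(p['pixels'][100:400,130:430],(600,600)))
"
```

```text
pos [ 560.6 -109.9   74.5] rot [-180.     0.     3.4] F [-0.4  0.8  0.3] gap 59.9 t 4.8333
shift [-0.003  -0.0021 -0.0005] spin 0.015
[(522.4, -104.1, 12, 6, 63.8), (535.5, 3.5, 77, 22, -17.5), (573.8, -108.0, 47, 22, 3.0)]
```

View pics/w2.png

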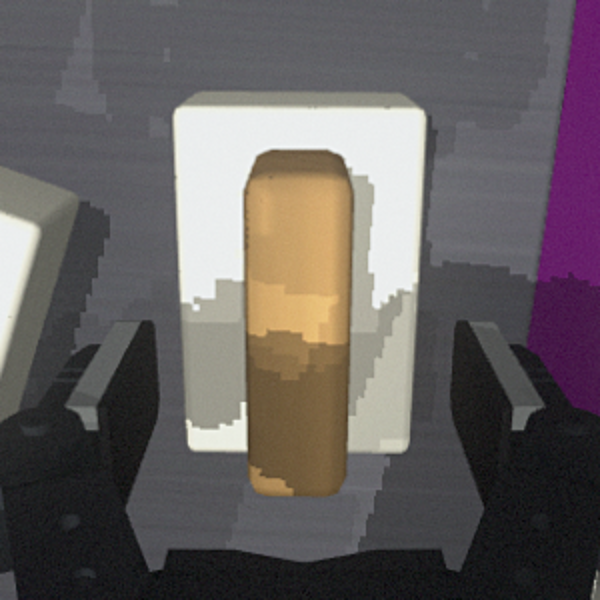

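The press did not move. Comparing finger size in the wrist view (tips 60 mm apart, about 157 px) with the TCP depth shows the real tips sit 20–30 mm behind the reported TCP, so the closing fingers stood on top of the bar. I'll go lower in guarded steps.

Emit:
{"api": "carry_out", "payload": {"commands": [{"jaw":0.05,"translation":[-0.003,-0.002,0],"spin":0},{"jaw":0.05,"translation":[0,0,0.005],"spin":0},{"jaw":0.05,"translation":[0,0,0.005],"spin":0},{"jaw":0.05,"translation":[0,0,0.005],"spin":0},{"jaw":0.05,"translation":[0,0,0.005],"spin":0},{"jaw":0.05,"translation":[0,0,0.005],"spin":0},{"jaw":0.05,"translation":[0,0,0.003],"spin":0},{"jaw":0.05,"translation":[0,0,0],"spin":0}], "squeeze": 60}}

```text
time: 5.55
tool_pos: [556.7, -107.9, 45.4]
tcp_rot: [-180.0, 0.1, 3.4]
ft_force: [0.3, -0.0, -0.2]
finger_gap: 49.8
grip_force: 0.0
```

There is no contact at TCP z = 45, which is below the 58 mm block top. That confirms the offset, so I'll close.

Emit:
{"api": "carry_out", "payload": {"commands": [{"jaw":0.04,"translation":[0,0,0],"spin":0},{"jaw":0.03,"translation":[0,0,0],"spin":0},{"jaw":0.02,"translation":[0,0,0],"spin":0},{"jaw":0.018,"translation":[0,0,0],"spin":0},{"jaw":0.018,"translation":[0,0,0],"spin":0},{"jaw":0.018,"translation":[0,0,0],"spin":0},{"jaw":0.018,"translation":[0,0,0],"spin":0},{"jaw":0.018,"translation":[0,0,0],"spin":0}], "squeeze": 60}}

```text
time: 6.22
tool_pos: [558.0, -108.5, 47.3]
tcp_rot: [180.0, -0.1, 3.4]
ft_force: [-0.3, -4.0, 4.7]
finger_gap: 22.7
grip_force: 60.5
```

Emit:
{"api": "carry_out", "payload": {"commands": [{"jaw":0.018,"translation":[0,0,-0.0005],"spin":0},{"jaw":0.018,"translation":[0.002,0,0],"spin":0},{"jaw":0.018,"translation":[0.003,0,0],"spin":0},{"jaw":0.018,"translation":[0.003,0,0],"spin":0},{"jaw":0.018,"translation":[0.003,0,0],"spin":0},{"jaw":0.018,"translation":[0.003,0,0],"spin":0},{"jaw":0.018,"translation":[0.003,0,0],"spin":0},{"jaw":0.018,"translation":[0.003,0,0],"spin":0}]}}

```text
time: 6.88
tool_pos: [575.6, -107.6, 51.4]
tcp_rot: [180.0, 0.2, 3.4]
ft_force: [-38.6, -0.5, 58.1]
finger_gap: 23.1
grip_force: 71.2
```

Fx was about −39 N at 66 N load, a ratio of about 0.6. A polished underside would give under 0.1, so this press is rough. The first mishap also gave 40 N sideways with the press unmoved, which agrees. I'll lift it.

Emit:
{"api": "carry_out", "payload": {"commands": [{"jaw":0.018,"translation":[-0.002,0,-0.005],"spin":0},{"jaw":0.018,"translation":[-0.002,0,-0.008],"spin":0},{"jaw":0.018,"translation":[0,0,-0.01],"spin":0},{"jaw":0.018,"translation":[0,0,-0.01],"spin":0},{"jaw":0.018,"translation":[0,0,-0.01],"spin":0},{"jaw":0.018,"translation":[0,0,-0.01],"spin":0},{"jaw":0.018,"translation":[0,0,-0.007],"spin":0},{"jaw":0.018,"translation":[0,0,0],"spin":0}], "squeeze": 80}}

```text
time: 7.55
tool_pos: [575.0, -107.5, 109.8]
tcp_rot: [179.9, -0.2, 3.4]
ft_force: [0.1, 0.0, -7.6]
finger_gap: 22.3
grip_force: 79.8
```

```bash
python3 -c "
from h import *
go(588,-299,120,90)
p=r.snapshot('wrist');s=r.sense();print(bars(p,s['tool_pos'][2]+46,(0,0,560,420)))
cv2.imwrite('pics/w3.png',p['pixels'])
p=r.snapshot('scene');cv2.imwrite('pics/s3.png',cv2.resize(p['pixels'][130:300,180:400],(720,556)))
"
```

```text
pos [ 575.  -107.5  109.8] rot [179.9  -0.2   3.4] F [ 0.1  0.  -7.6] gap 22.3 t 7.55
shift [ 0.0017  0.1919 -0.0102] spin -1.512
[(561.8, -113.6, 25, 11, 10.0), (569.9, -31.2, 53, 15, -17.5), (593.9, -106.9, 30, 22, 2.4)]
```

View pics/s3.png

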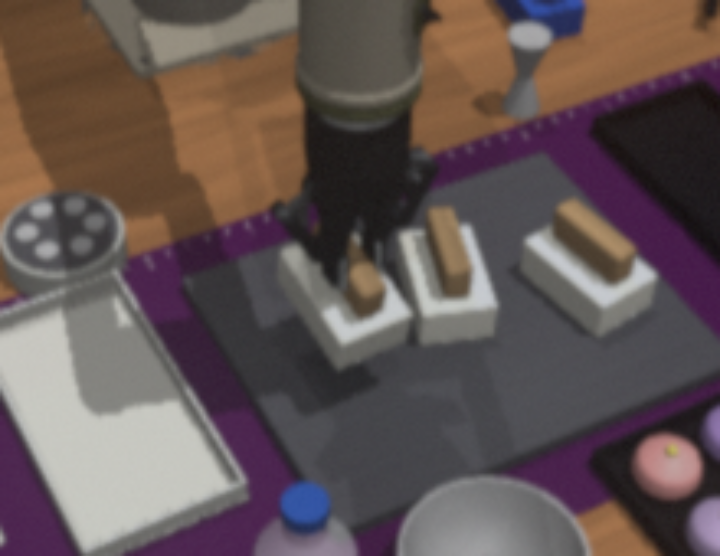

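It is held level at 7.6 N and swung clear. I'll carry it to the far slot of the white tray.

Emit:
{"api": "carry_out", "payload": {"commands": [{"jaw":0.018,"translation":[0.0002,0.0233,0],"spin":-0.12},{"jaw":0.018,"translation":[-0.0026,0.0231,0],"spin":-0.12},{"jaw":0.018,"translation":[-0.0053,0.0226,0],"spin":-0.12},{"jaw":0.018,"translation":[-0.008,0.0218,0],"spin":-0.12},{"jaw":0.018,"translation":[-0.0105,0.0207,0],"spin":-0.12},{"jaw":0.018,"translation":[-0.013,0.0193,0],"spin":-0.12},{"jaw":0.018,"translation":[-0.0152,0.0176,0],"spin":-0.12},{"jaw":0.018,"translation":[-0.0172,0.0157,0],"spin":-0.12}]}}

```text
time: 8.32
tool_pos: [585.2, -293.4, 105.7]
tcp_rot: [-179.9, -0.0, 58.7]
ft_force: [0.5, -0.1, -8.4]
finger_gap: 22.3
grip_force: 80.3
```

Emit:
{"api": "carry_out", "payload": {"commands": [{"jaw":0.018,"translation":[0,0,0.005],"spin":-0.12},{"jaw":0.018,"translation":[0,0,0.01],"spin":-0.12},{"jaw":0.018,"translation":[0,0,0.01],"spin":-0.12},{"jaw":0.018,"translation":[0,0,0.01],"spin":-0.12},{"jaw":0.018,"translation":[0,0,0.005],"spin":-0.07},{"jaw":0.018,"translation":[0,0,0],"spin":0},{"jaw":0.018,"translation":[0,0,0],"spin":0},{"jaw":0.018,"translation":[0,0,0],"spin":0}]}}

```text
time: 8.98
tool_pos: [585.9, -292.7, 67.1]
tcp_rot: [-180.0, -0.0, 89.7]
ft_force: [0.6, -0.4, -7.3]
finger_gap: 22.2
grip_force: 80.5
```

```bash
python3 -c "
from h import *
go(588,-293,40,90)
p=r.snapshot('top');z=r.sense()['tool_pos'][2]+46
print(bars(p,z,(340,150,395,250)),bars(p))
cv2.imwrite('pics/t4.png',p['pixels'])"
```

```text
pos [ 585.9 -292.7   67.1] rot [-180.    -0.    89.7] F [ 0.6 -0.4 -7.3] gap 22.2 t 8.9833
shift [-0.0003  0.0021  0.0271] spin -0.005
[] [(533.5, 5.1, 77, 22, -17.5), (577.2, 120.9, 78, 21, 9.4)]
```

Emit:
{"api": "carry_out", "payload": {"commands": [{"jaw":0.018,"translation":[0,0.001,0.006],"spin":0},{"jaw":0.018,"translation":[0,0.001,0.008],"spin":0},{"jaw":0.018,"translation":[0,0,0.006],"spin":0},{"jaw":0.018,"translation":[0,0,0.003],"spin":0},{"jaw":0.018,"translation":[0,0,0.001],"spin":0},{"jaw":0.018,"translation":[0,0,0.001],"spin":0},{"jaw":0.018,"translation":[0,0,0.001],"spin":0},{"jaw":0.018,"translation":[0,0,0.001],"spin":0}]}}

```text
time: 9.7
tool_pos: [588.3, -292.9, 40.5]
tcp_rot: [180.0, 0.0, 89.9]
ft_force: [0.1, 0.6, -6.7]
finger_gap: 22.4
grip_force: 80.5
```

Emit:
{"api": "carry_out", "payload": {"commands": [{"jaw":0.018,"translation":[0,0,0.001],"spin":0},{"jaw":0.018,"translation":[0,0,0.001],"spin":0},{"jaw":0.018,"translation":[0,0,0.0005],"spin":0},{"jaw":0.018,"translation":[0,0,0.0005],"spin":0},{"jaw":0.018,"translation":[0,0,0.0005],"spin":0},{"jaw":0.018,"translation":[0,0,0.0005],"spin":0},{"jaw":0.018,"translation":[0,0,0],"spin":0},{"jaw":0.018,"translation":[0,0,0],"spin":0}]}}

```text
time: 10.37
tool_pos: [588.3, -293.3, 37.4]
tcp_rot: [180.0, 0.1, 89.9]
ft_force: [-5.0, -0.4, 5.8]
finger_gap: 22.3
grip_force: 82.3
```

It is on the floor. I'll release gently and rise.

Emit:
{"api": "carry_out", "payload": {"commands": [{"jaw":0.024,"translation":[0,0,-0.0005],"spin":0},{"jaw":0.03,"translation":[0,0,0],"spin":0},{"jaw":0.04,"translation":[0,0,0],"spin":0},{"jaw":0.05,"translation":[0,0,0],"spin":0},{"jaw":0.05,"translation":[0,0,-0.01],"spin":0},{"jaw":0.05,"translation":[0,0,-0.03],"spin":0},{"jaw":0.05,"translation":[0,0,-0.035],"spin":0},{"jaw":0.05,"translation":[0,0,-0.035],"spin":0}], "squeeze": 60}}

```text
time: 11.03
tool_pos: [587.4, -292.2, 147.8]
tcp_rot: [-179.9, -0.1, 89.9]
ft_force: [0.3, -0.5, 0.1]
finger_gap: 49.7
grip_force: 0.0
```

```bash
python3 -c "
from h import *
go(533.5,5,130,-17.5)
p=r.snapshot('scene')
print(bars(p,81,(150,190,270,330)))"
```

```text
pos [ 587.4 -292.2  147.8] rot [-1.799e+02 -1.000e-01  8.990e+01] F [ 0.3 -0.5  0.1] gap 49.7 t 11.0333
shift [ 0.2971 -0.0545  0.0178] spin 1.874
[(593.0, -296.8, 41, 19, 87.0), (415.8, -365.9, 50, 29, 63.4), (397.8, -169.1, 55, 45, -40.2), (311.8, -386.2, 90, 24, -15.7)]
```

Emit:
{"api": "carry_out", "payload": {"commands": [{"jaw":0.05,"translation":[0.0371,-0.0069,0],"spin":0.117},{"jaw":0.05,"translation":[0.036,-0.0111,0],"spin":0.117},{"jaw":0.05,"translation":[0.0345,-0.0153,0],"spin":0.117},{"jaw":0.05,"translation":[0.0325,-0.0192,0],"spin":0.117},{"jaw":0.05,"translation":[0.03,-0.0228,0],"spin":0.117},{"jaw":0.05,"translation":[0.0271,-0.0262,0],"spin":0.117},{"jaw":0.05,"translation":[0.0239,-0.0292,0],"spin":0.117},{"jaw":0.05,"translation":[0.0203,-0.0318,0],"spin":0.117}]}}

```text
time: 11.75
tool_pos: [533.5, 5.6, 147.6]
tcp_rot: [179.9, -0.1, 36.0]
ft_force: [0.1, -0.2, 0.2]
finger_gap: 49.9
grip_force: 0.0
```

Emit:
{"api": "carry_out", "payload": {"commands": [{"jaw":0.05,"translation":[0,0,0.003],"spin":0.117},{"jaw":0.05,"translation":[0,0,0.005],"spin":0.117},{"jaw":0.05,"translation":[0,0,0.005],"spin":0.117},{"jaw":0.05,"translation":[0,0,0.005],"spin":0.117},{"jaw":0.05,"translation":[0,0,0],"spin":0.117},{"jaw":0.05,"translation":[0,0,0],"spin":0.117},{"jaw":0.05,"translation":[0,0,0],"spin":0.117},{"jaw":0.05,"translation":[0,0,0],"spin":0.117}]}}

```text
time: 12.42
tool_pos: [534.1, 4.0, 129.4]
tcp_rot: [-180.0, -0.1, -17.7]
ft_force: [0.0, 0.6, -0.6]
finger_gap: 49.8
grip_force: 0.0
```

```bash
python3 -c "
from h import *
go(534,4.7,44,-17.5)
p=r.snapshot('top');print(bars(p,81,(345,150,395,250)))
im=p['pixels'];cv2.imwrite('pics/t5.png',cv2.resize(im[145:265,330:400],None,fx=5,fy=5))"
```

```text
pos [534.1   4.  129.4] rot [-1.80e+02 -1.00e-01 -1.77e+01] F [ 0.   0.6 -0.6] gap 49.8 t 12.4167
shift [-0.0003 -0.0007  0.0854] spin -0.003
[(589.4, -309.4, 79, 22, -88.7)]
```

View pics/t5.png

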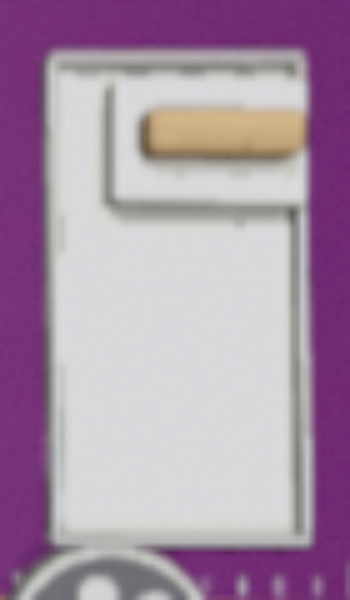

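The first press lies flat in the far slot (bar about 79 mm long at (589,−309)), near the right wall; I can recentre it later. Now the middle press: descend and grip, then slide it across.

Emit:
{"api": "carry_out", "payload": {"commands": [{"jaw":0.05,"translation":[0,-0.0005,0.025],"spin":0},{"jaw":0.05,"translation":[0,0,0.03],"spin":0},{"jaw":0.05,"translation":[0,0,0.02],"spin":0},{"jaw":0.045,"translation":[0,0,0.008],"spin":0},{"jaw":0.04,"translation":[0,0,0.003],"spin":0},{"jaw":0.035,"translation":[0,0,0],"spin":0},{"jaw":0.03,"translation":[0,0,0],"spin":0},{"jaw":0.025,"translation":[0,0,0],"spin":0}], "squeeze": 80}}

```text
time: 13.13
tool_pos: [535.4, 4.3, 44.7]
tcp_rot: [-180.0, -0.2, -17.3]
ft_force: [0.4, -0.7, -0.5]
finger_gap: 24.9
grip_force: 0.0
```

Emit:
{"api": "carry_out", "payload": {"commands": [{"jaw":0.02,"translation":[0,0,0],"spin":0},{"jaw":0.018,"translation":[0,0,0],"spin":0},{"jaw":0.018,"translation":[0,0,0],"spin":0},{"jaw":0.018,"translation":[0,0,0],"spin":0},{"jaw":0.018,"translation":[0,0,0],"spin":0},{"jaw":0.018,"translation":[0,0,0],"spin":0},{"jaw":0.018,"translation":[0,0,0],"spin":0},{"jaw":0.018,"translation":[0,0,0],"spin":0}]}}

```text
time: 13.8
tool_pos: [535.7, 4.2, 45.0]
tcp_rot: [-179.9, -0.2, -17.3]
ft_force: [-0.0, 0.2, 5.4]
finger_gap: 22.3
grip_force: 80.6
```

Emit:
{"api": "carry_out", "payload": {"commands": [{"jaw":0.018,"translation":[0,0,-0.0005],"spin":0},{"jaw":0.018,"translation":[0,0.001,0],"spin":0},{"jaw":0.018,"translation":[0,0.002,0],"spin":0},{"jaw":0.018,"translation":[0,0.002,0],"spin":0},{"jaw":0.018,"translation":[0,0.002,0],"spin":0},{"jaw":0.018,"translation":[0,0.002,0],"spin":0},{"jaw":0.018,"translation":[0,0.002,0],"spin":0},{"jaw":0.018,"translation":[0,0.002,0],"spin":0}]}}

```text
time: 14.47
tool_pos: [531.6, -7.9, 45.0]
tcp_rot: [-179.9, -0.2, -17.3]
ft_force: [1.4, 2.1, 6.8]
finger_gap: 22.2
grip_force: 80.7
```

It moved 13 mm with only about 2 N at 15 N load, so this one is polished. I'll release it and go to the left-hand press.

Emit:
{"api": "carry_out", "payload": {"commands": [{"jaw":0.024,"translation":[0,0,-0.0005],"spin":0},{"jaw":0.03,"translation":[0,0,0],"spin":0},{"jaw":0.04,"translation":[0,0,0],"spin":0},{"jaw":0.05,"translation":[0,0,0],"spin":0},{"jaw":0.05,"translation":[0,0,-0.01],"spin":0},{"jaw":0.05,"translation":[0,0,-0.025],"spin":0},{"jaw":0.05,"translation":[0,0,-0.03],"spin":0},{"jaw":0.05,"translation":[0,0,-0.025],"spin":0}]}}

```text
time: 15.13
tool_pos: [529.8, -8.0, 135.6]
tcp_rot: [180.0, 0.0, -17.3]
ft_force: [0.9, -0.8, -0.3]
finger_gap: 49.8
grip_force: 0.0
```

```bash
python3 -c "
from h import *
go(577.2,121,44,9.3)"
```

```text
pos [529.8  -8.  135.6] rot [180.    0.  -17.3] F [ 0.9 -0.8 -0.3] gap 49.8 t 15.1333
shift [ 0.0068 -0.1373  0.0916] spin -0.465
```

Emit:
{"api": "carry_out", "payload": {"commands": [{"jaw":0.05,"translation":[0.0017,-0.0343,0],"spin":0},{"jaw":0.05,"translation":[0.0017,-0.0343,0],"spin":0},{"jaw":0.05,"translation":[0.0017,-0.0343,0],"spin":0},{"jaw":0.05,"translation":[0.0017,-0.0343,0],"spin":-0.117},{"jaw":0.05,"translation":[0,0,0],"spin":-0.117},{"jaw":0.05,"translation":[0,0,0],"spin":-0.117},{"jaw":0.05,"translation":[0,0,0],"spin":-0.117},{"jaw":0.05,"translation":[0,0,0],"spin":0}]}}

```text
time: 15.8
tool_pos: [577.3, 121.3, 134.1]
tcp_rot: [180.0, 0.0, 9.8]
ft_force: [-0.7, -0.0, -0.7]
finger_gap: 49.7
grip_force: 0.0
```

```bash
python3 -c "
from h import *
go(577.2,121,44,9.3)
p=r.snapshot('wrist');print(bars(p,94,(0,0,560,420)))"
```

```text
pos [577.3 121.3 134.1] rot [180.    0.    9.8] F [-0.7 -0.  -0.7] gap 49.7 t 15.8
shift [-0.0001  0.0003  0.0901] spin 0.01
[(423.5, 207.6, 39, 13, -34.2), (553.5, -12.6, 31, 25, -16.7), (573.4, 1.2, 16, 12, -80.4), (580.1, 122.6, 80, 23, 9.4)]
```

Emit:
{"api": "carry_out", "payload": {"commands": [{"jaw":0.05,"translation":[0.001,-0.0005,0.025],"spin":0},{"jaw":0.05,"translation":[0,0,0.03],"spin":0},{"jaw":0.05,"translation":[0,0,0.022],"spin":0},{"jaw":0.045,"translation":[0,0,0.009],"spin":0},{"jaw":0.04,"translation":[0,0,0.004],"spin":0},{"jaw":0.035,"translation":[0,0,0],"spin":0},{"jaw":0.03,"translation":[0,0,0],"spin":0},{"jaw":0.025,"translation":[0,0,0],"spin":0}], "squeeze": 80}}

```text
time: 16.52
tool_pos: [579.8, 121.8, 45.9]
tcp_rot: [-180.0, -0.2, 9.4]
ft_force: [-0.5, -1.0, 0.3]
finger_gap: 24.9
grip_force: 0.0
```

Emit:
{"api": "carry_out", "payload": {"commands": [{"jaw":0.02,"translation":[0,0,0],"spin":0},{"jaw":0.018,"translation":[0,0,0],"spin":0},{"jaw":0.018,"translation":[0,0,0],"spin":0},{"jaw":0.018,"translation":[0,0,0],"spin":0},{"jaw":0.018,"translation":[0,0,0],"spin":0},{"jaw":0.018,"translation":[0,0,0],"spin":0},{"jaw":0.018,"translation":[0,0,0],"spin":0},{"jaw":0.018,"translation":[0,0,0],"spin":0}]}}

```text
time: 17.18
tool_pos: [580.0, 121.8, 46.1]
tcp_rot: [180.0, -0.2, 9.5]
ft_force: [-0.4, 0.3, 6.7]
finger_gap: 22.1
grip_force: 80.9
```

Emit:
{"api": "carry_out", "payload": {"commands": [{"jaw":0.018,"translation":[0,0,-0.0005],"spin":0},{"jaw":0.018,"translation":[0,0.001,0],"spin":0},{"jaw":0.018,"translation":[0,0.001,0],"spin":0},{"jaw":0.018,"translation":[0,0.0015,0],"spin":0},{"jaw":0.018,"translation":[0,0.0015,0],"spin":0},{"jaw":0.018,"translation":[0,0.0015,0],"spin":0},{"jaw":0.018,"translation":[0,0.0015,0],"spin":0},{"jaw":0.018,"translation":[0,0.0015,0],"spin":0}]}}

```text
time: 17.85
tool_pos: [581.3, 112.8, 46.2]
tcp_rot: [-180.0, -0.2, 9.5]
ft_force: [-0.4, 2.5, 6.9]
finger_gap: 22.5
grip_force: 81.1
```

About 2.5 N over 9 mm, so this one is polished too. Only the right-hand press was rough. I'll release and check the tray.

Emit:
{"api": "carry_out", "payload": {"commands": [{"jaw":0.024,"translation":[0,0,-0.0005],"spin":0},{"jaw":0.03,"translation":[0,0,0],"spin":0},{"jaw":0.04,"translation":[0,0,0],"spin":0},{"jaw":0.05,"translation":[0,0,0],"spin":0},{"jaw":0.05,"translation":[0,0,-0.01],"spin":0},{"jaw":0.05,"translation":[0,0,-0.03],"spin":0},{"jaw":0.05,"translation":[0,0,-0.035],"spin":0},{"jaw":0.05,"translation":[0,0,-0.035],"spin":0}]}}

```text
time: 18.52
tool_pos: [578.7, 112.0, 155.6]
tcp_rot: [-180.0, 0.1, 9.5]
ft_force: [2.3, 0.2, -0.7]
finger_gap: 50.0
grip_force: 0.0
```

```bash
python3 -c "
from h import *
go(577.2,121,44,9.3)
p=r.snapshot('top');print(bars(p,81,(345,150,395,250)),bars(p))
q=r.snapshot('scene')
for z in(75,81,87,94): print(z,bars(q,z,(170,215,260,300)),bars(p,z,(345,150,395,250)))
a=cv2.resize(q['pixels'][215:305,165:265],(560,504));b=cv2.resize(p['pixels'][145:265,345:400],(231,504))
cv2.imwrite('pics/f.png',np.hstack([a,b]))"
```

```text
pos [578.7 112.  155.6] rot [-1.8e+02  1.0e-01  9.5e+00] F [ 2.3  0.2 -0.7] gap 50.0 t 18.5167
shift [-0.     -0.0091  0.1116] spin 0.003
[(589.4, -309.4, 79, 22, -88.7)] [(529.6, -8.4, 76, 22, -17.5), (576.1, 110.0, 38, 21, 10.0)]
75 [(588.2, -312.4, 76, 21, -89.2), (401.4, -352.8, 35, 35, 72.6)] [(590.4, -310.8, 79, 22, -89.0)]
81 [(592.8, -313.6, 75, 21, -89.2), (407.3, -353.7, 35, 34, 72.7)] [(589.4, -309.4, 79, 22, -88.7)]
87 [(597.4, -314.8, 75, 20, -89.2), (413.2, -354.7, 34, 34, 72.7)] [(588.5, -307.9, 78, 21, -88.7)]
94 [(602.9, -316.2, 74, 20, -89.2), (420.1, -355.8, 34, 34, 72.7)] [(587.4, -306.2, 78, 21, -88.7)]
```

View pics/f.png

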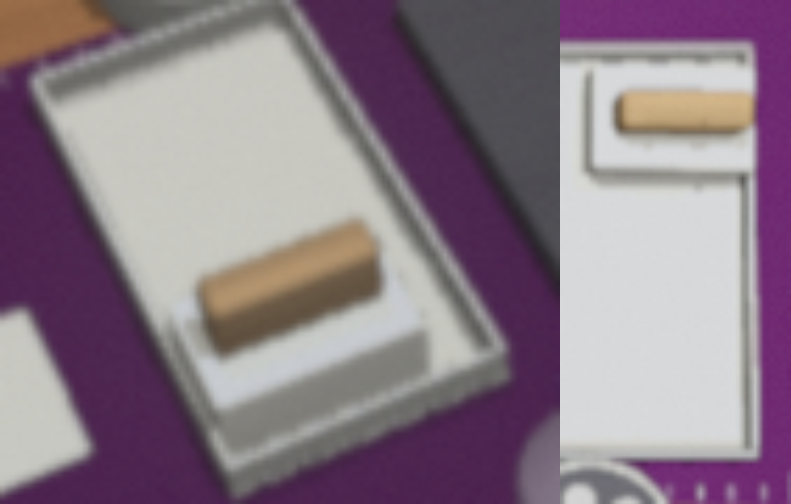

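The last view shows the rough press inside the white tray, lying flat at about (300,310) in the scene crop. Both camera views put its bar top near the 81 mm expected for the tray floor. The two polished presses are still on the plate, and the robot is clear.

```bash
python3 -c "
from h import *
print(r.hand_in())"
```

```text
the job is handed in; nothing more can be done
None
```

I handed in with the one rough press (the right-hand one) lying flat in the white tray, close to its right wall, and the two polished presses left on the plate; one early bad grip pushed down on that press with about 71 N, fingertips only as far as I could tell, without moving it.

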